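# Spread a heap of salvaged parts over the inspection tray

## Robot

A 7-joint arm with a two-finger parallel gripper is mounted at the origin on the work surface. World frame = base frame: x ahead of the robot, y to its left, z up, the work surface at z = 0. Lengths are in mm, angles in rad, forces in N, time in s.
With the tool pointing down it reaches from about 425 to 925 mm from the base axis. Payload 6.8 kg.
Tool frame: the origin (TCP) lies at the very end of the fingers, on their centre line; the grasp point (between the pads) lies 19 mm behind it (bot.hold_point_z is the distance from the TCP to the grasp point, in mm); z points along the fingers, y is the line along which they close (so a half turn about z gives the same grasp; the last joint's range is limited). The gripper opens to 88 mm and grips with 3 to 60 N. Pads are 20 mm wide; open, the fingers measure 115 mm over their backs; the gripper's body (75 mm by 178 mm) begins 61 mm behind the grasp point.
Start: joints at [1.153, 0.477, 0.022, 1.555, -0.011, 1.109, -0.083], TCP at [205.795, -642.881, 222.664] pointing down, gripper open.
Joint ranges: [-2.96, 2.96], [-0.34, 2.1], [-1.41, 1.46], [0.24, 2.44], [-1.37, 4.51], [0.17, 1.92], [-2.96, 2.96]. Speed limits (rad/s): [2.39, 2.39, 3.14, 3.14, 3.14, 3.14, 3.14].

## Interface

Orientations are given as a 3x3 rotation matrix whose columns are the frame's x, y, z axes.
In Python, from rig import bot gives the robot as it stands.
- The arm moves only by the shell command python3 -m handwheel 'ROWS' [FORCE]. ROWS is JSON, a list that holds one entry, the list of rows, each a list of 7 numbers: the shift along the tool's x, y, z in units of 40 mm (1.0 is 40 mm), then the turn, a rotation vector about the tool's x, y, z in units of 5 degrees (1.0 is 5 degrees), then the opening, from -1 (shut) to 1 (fully open). A call has 1 to 8 rows; each row is the pose to reach, as a shift and turn from the pose commanded when the call began, along the tool's axes at that moment; what a row does not reach only later rows make up. A row lasts 1/12 s, in which the tool goes at most 41.7 mm and 7.16 degrees, less where a joint would pass 70% of its speed; a pose out of reach is approached as far as the arm can. A call with a gripper value outside its range is refused whole. The fingers move at their own pace and stop on an object; FORCE is the grip in N (left out, the last holds). Time passes only in rows, so rows that repeat a pose let the fingers close. It gives the time, the measured TCP pose, the force, the opening and the grip force at its end, in the units of the state.
- bot.sense(): the state, without advancing time (a new reading comes with each control period).
- bot.camera(name): name is "side" or "top" or "wrist"; returns a dict with "frame" (384x512x3 uint8, blue, green, red), "mtx" (3x3 intrinsics, pixels), "origin" and "attitude" of the camera in the world. Camera axes: x right, y down, z forward; pixel columns grow to the right and rows downward; lengths in mm; the calibration is good to about 2 mm. The wrist camera is an equidistant fisheye: a pixel r from the principal point sees the ray r / f radians off the axis. A picture is of the moment at which its call begins. There is no depth.
- bot.finish_job(): hands the job in; it is judged then, once.
The state is a dict: "time": time; "joint_positions": joint angles; "joint_vel": joint speeds; "tau": joint torques, N m; "tcp_pos": TCP position; "tcp_rot": TCP orientation; "contact_force": force on the tool from outside, world axes, zero at the start; "wrist_torque": the same for the moment, N m; "finger_gap": finger opening in mm; "grip_force": force on a finger pad.
Only numpy, scipy, OpenCV 4.12 (cv2) and the standard library are available. Lean on these libraries where they do the work, as an engineer would, in place of code of your own. Each camera call takes 0.05 s, during which the arm holds its last target. There are 200 camera calls.

## Task

The salvaged parts have been tipped into the white tray in a heap. Spread them into one even layer for inspection: one part lying flat in the middle of each of the six marked squares, none stacked or standing on its edge. Set the parts down rather than dropping or throwing them, and leave the bottle, the screwdriver rack and the jar where they stand.

Things in the scene. Friction and masses are not known exactly. Their poses are not given: they have to be found in the camera images.
- tray: White fixed tray, outside 226 (x) by 334 (y) by 30 mm high, walls 5 mm thick, floor 5 mm thick, inside 216 by 324 mm. Black lines divide its floor into six squares of 108 mm (2 along x, 3 along y). Origin: centre of its underside; x along the short side, z up.
- square0 (a point): Centre of one of the six marked squares, on the top of the tray floor (5 mm above the table); axes as the tray. It is at tray x -54, y 108 mm.
- square1 (a point): Centre of one of the six marked squares, on the top of the tray floor (5 mm above the table); axes as the tray. It is at tray x 54, y 108 mm.
- square2 (a point): Centre of one of the six marked squares, on the top of the tray floor (5 mm above the table); axes as the tray. It is at tray x -54, y 0 mm.
- square3 (a point): Centre of one of the six marked squares, on the top of the tray floor (5 mm above the table); axes as the tray. It is at tray x 54, y 0 mm.
- square4 (a point): Centre of one of the six marked squares, on the top of the tray floor (5 mm above the table); axes as the tray. It is at tray x -54, y -108 mm.
- square5 (a point): Centre of one of the six marked squares, on the top of the tray floor (5 mm above the table); axes as the tray. It is at tray x 54, y -108 mm.
- relay_a: Loose box-shaped power relay, blue with a black strip, 62 (its x) by 44 (its y) by 32 mm high (its z). Origin: its centre, 16 mm above its underside. About 110 g. It starts in the heap in the tray, in the bottom layer.
- sink_a: Loose finned heat sink, box-shaped outline, dark anodised metal, 62 (its x) by 44 (its y) by 32 mm high (its z). Origin: its centre, 16 mm above its underside. About 160 g. It starts in the heap in the tray, in the bottom layer.
- sink_b: Loose finned heat sink, box-shaped outline, dark anodised metal, 62 (its x) by 44 (its y) by 32 mm high (its z). Origin: its centre, 16 mm above its underside. About 160 g. It starts in the heap in the tray, in the bottom layer.
- choke_a: Loose round potted copper choke, a disc, copper-coloured, black centre, 60 mm in diameter and 32 mm high; its z axis is the disc axis. Origin: its centre, 16 mm above its underside. About 200 g. It starts in the heap in the tray, in the bottom layer.
- relay_b: Loose box-shaped power relay, orange with a black strip, 62 (its x) by 44 (its y) by 32 mm high (its z). Origin: its centre, 16 mm above its underside. About 110 g. It starts in the heap in the tray, on top of other parts.
- choke_b: Loose round potted copper choke, a disc, copper-coloured, black centre, 60 mm in diameter and 32 mm high; its z axis is the disc axis. Origin: its centre, 16 mm above its underside. About 200 g. It starts in the heap in the tray, on top of other parts.
- bottle: Loose white plastic bottle with red cap, standing close to one short side of the tray: 60 mm in diameter, 165 mm high. Origin: centre of its underside. Leave it alone.
- driver_rack: Loose black block 62 by 62 by 75 mm with four upright screwdriver handles in it, 167 mm high in all, standing close to a short side of the tray. Origin: centre of its underside. Leave it alone.
- jar: Loose amber jar with black cap behind the tray: 64 mm in diameter, 85 mm high. Origin: centre of its underside. Leave it alone.

How it is judged:
By the outcome, as a careful person would: the job done as asked, in the order asked, and still so for the second after the job is handed in, with the robot touching nothing.
It also fails if it takes over 72 s, if anything falls off the work surface, if the arm or the gripper's body presses on something with over 40 N, if the wrist force passes 120 N, or if a joint passes its speed limit or range.

## Working session

There is one attempt and no reset: what is moved stays moved. The work goes in short steps, Python scripts to look and compute and a shell command to move; the robot and the scene stay as the last step left them, time stands still between calls to the robot, and variables do not carry over. Pictures are saved under pics/ and viewed, at most 10 in all, crops included, and the job is handed in when it is done.

```bash
mkdir -p pics; ls; python3 - <<'E'
from rig import bot
import cv2,numpy as np
a=bot.camera("top");b=bot.camera("side")
for n,c in (("top",a),("side",b)):
    cv2.imwrite(f"pics/{n}0.png",c["frame"]); print(n,c["mtx"],c["origin"],c["attitude"])
s=bot.sense();print({k:np.round(s[k],3).tolist() for k in ("time","tcp_pos","tcp_rot","finger_gap")},bot.hold_point_z)
E
```

```text
pics
top [[495.60566429   0.         253.26535251]
 [  0.         495.60566429 189.11952373]
 [  0.           0.           1.        ]] [ 491.49364643   13.53856495 1254.06964124] [[-0.01093828 -0.99446729  0.10447561]
 [-0.99975538  0.01288498  0.01797631]
 [-0.01922301 -0.10425343 -0.99436497]]
side [[443.09122924   0.         255.47888487]
 [  0.         443.09122924 191.07267355]
 [  0.           0.           1.        ]] [ 226.04392059 -581.09648355  895.61055927] [[ 0.83343417 -0.40874134  0.37191128]
 [-0.55234434 -0.63734491  0.5373148 ]
 [ 0.01741299 -0.65323961 -0.75695099]]
{'time': 0.1, 'tcp_pos': [205.592, -642.403, 221.8], 'tcp_rot': [[0.952, 0.305, -0.001], [0.305, -0.952, 0.001], [-0.0, -0.002, -1.0]], 'finger_gap': 87.884} 18.700000000000003
```

View pics/top0.png

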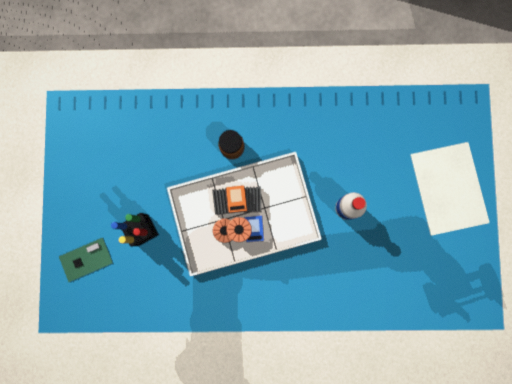

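View pics/side0.png

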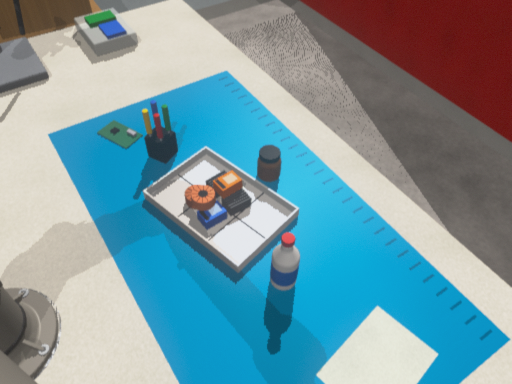

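The top view shows the tray with corners near (168,187), (297,153), (320,240) and (192,275). Two sinks lie at about (221,200) and (252,198), with orange relay_b on top at (236,198). choke_a is at (222,231), choke_b is on top at (239,230), and the blue relay is at (256,228). I'll enlarge it to get exact positions.

```bash
cat > h.py <<'E'
import numpy as np, cv2
from rig import bot
def ray(c,u,v):
    K=c["mtx"];d=np.array(c["attitude"])@np.array([(u-K[0][2])/K[0][0],(v-K[1][2])/K[1][1],1]);return np.array(c["origin"]),d
def px2w(c,u,v,z):
    o,d=ray(c,u,v);return o+d*(z-o[2])/d[2]
def w2px(c,p):
    q=np.array(c["attitude"]).T@(np.array(p,float)-c["origin"]);q=np.array(c["mtx"])@(q/q[2]);return q[:2]
def crop(c,n,x0,x1,y0,y1,s):
    cv2.imwrite(n,cv2.resize(c["frame"][y0:y1,x0:x1],None,fx=s,fy=s,interpolation=cv2.INTER_CUBIC))
E
python3 - <<'E'
from h import *
c=bot.camera("top");s=bot.camera("side")
crop(c,"pics/c1.png",160,330,148,280,4.5)
crop(s,"pics/c2.png",140,305,140,275,4.5)
for z,L in ((30,[(168,187),(297,153),(320,240),(192,275)]),):
    for u,v in L: print(np.round(px2w(c,u,v,z),1))
f=c["frame"].astype(int);m=((f.min(2)>125)|((f[...,2]>f[...,0]-10)))&(f.max(2)>0)
m[:,:165]=0;m[:,325:]=0;m[:150]=0;m[280:]=0
E
```

```text
[628.2 248.2  30. ]
[709.4 -74.6  30. ]
[ 492.6 -126.5   30. ]
[410.9 187.8  30. ]
```

View pics/c1.png

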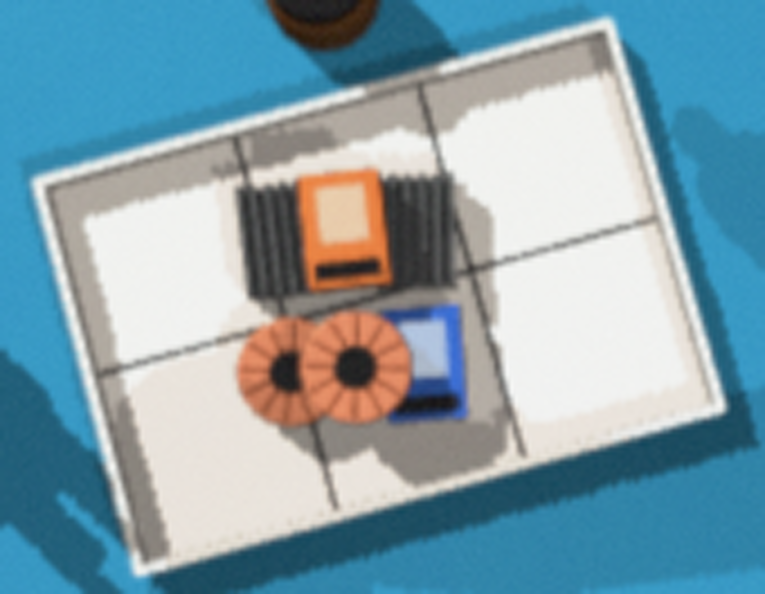

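View pics/c2.png

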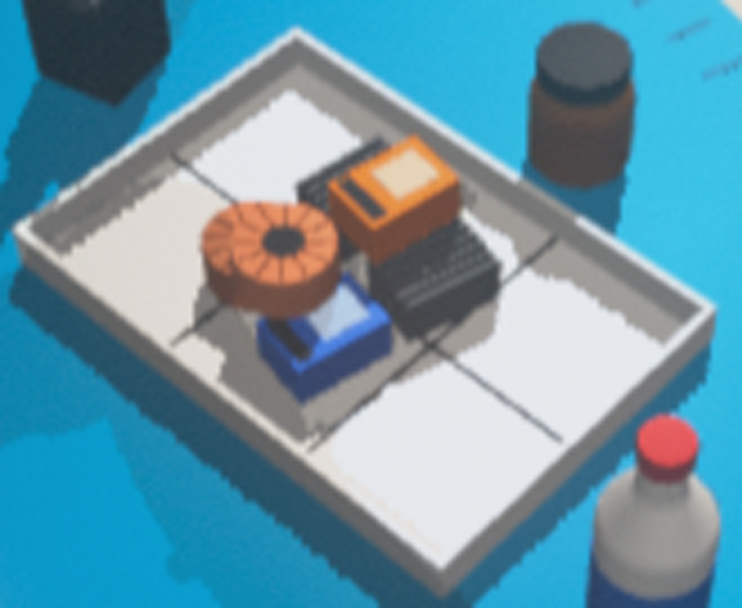

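The crops show the sinks side by side with their long sides along world x, about 117 mm across both, and the orange relay bridging them. choke_b bridges choke_a and the blue relay. Next I convert these points to world positions and fit the tray.

```bash
python3 - <<'E'
from h import *
c=bot.camera("top");sd=bot.camera("side")
T=lambda x,y:(160+(x+.5)/4.5-.5,148+(y+.5)/4.5-.5)
S=lambda x,y:(140+(x+.5)/4.5-.5,140+(y+.5)/4.5-.5)
P=lambda x,y,z:px2w(c,*T(x,y),z)[:2]
tc=np.array([P(31,180,30),P(611,15,30),P(728,408,30),P(137,577,30)])
sc=np.array([px2w(sd,*S(*p),30)[:2] for p in [(297,28),(716,308),(441,572),(15,230)]])
print("tray corners top",tc.round(1).tolist(),"side",sc.round(1).tolist())
m=np.array([(113,167),(113,-167),(-113,-167),(-113,167)],float)
def fit(q):
    A=q-q.mean(0);U,_,V=np.linalg.svd(m.T@A);R=(U@V).T;return q.mean(0),R,np.abs(m@R.T+q.mean(0)-q).max()
for q in(tc,sc):
    o,R,e=fit(q);print(o.round(1),"yaw",np.degrees(np.arctan2(R[1,0],R[0,0])).round(2),"res",e.round(1))
o,R,e=fit(tc)
for i,(x,y) in enumerate([(-54,108),(54,108),(-54,0),(54,0),(-54,-108),(54,-108)]): print("sq",i,(o+R@[x,y]).round(1))
def line(n,a,b,z):
    a=P(*a,z);b=P(*b,z);d=b-a;print(n,((a+b)/2).round(1),"len",np.hypot(*d).round(1),"yaw",np.degrees(np.arctan2(-d[1],-d[0])).round(1))
line("orange",(338,171),(350,286),69);line("orangeW",(302,232),(386,225),69)
print("choke_b",P(356,367,69),"r",[np.hypot(*(P(356,367,69)-P(*p,69))).round(1) for p in((411,367),(356,311),(356,423),(300,367))])
print("choke_a",P(291,371,37),"edges",P(237,371,37),P(291,427,37))
line("blue R edge",(459,305),(467,415),37);line("sinkL left edge",(238,190),(250,298),37);line("sinkR right edge",(452,178),(455,285),37)
print("side orange top",px2w(sd,*S(395,182),69),"choke_b",px2w(sd,*S(282,241),69))
print("bottle",px2w(c,358,203,165),px2w(sd,*S(668,440),165),"jar",px2w(c,231,139,85),px2w(sd,*S(585,50),85))
print("rack",px2w(c,141,226,75),"handles",[px2w(c,u,v,167)[:2].round() for u,v in((115,226),(129,217),(137,232),(122,240))])
w=bot.camera("wrist");cv2.imwrite("pics/w0.png",w["frame"])
E
```

```text
tray corners top [[626.7, 252.0], [714.7, -70.7], [496.8, -130.1], [408.9, 192.6]] side [[626.0, 249.9], [711.5, -71.9], [493.5, -132.2], [408.7, 190.4]]
[561.8  60.9] yaw 15.24 res 0.2
[559.9  59. ] yaw 14.98 res 1.1
sq 0 [481.3 150.9]
sq 1 [585.5 179.3]
sq 2 [509.7  46.7]
sq 3 [613.9  75.1]
sq 4 [538.1 -57.5]
sq 5 [642.3 -29.1]
orange [594.2  76.6] len 62.0 yaw 5.5
orangeW [594.2  76.5] len 45.0 yaw 94.1
choke_b [520.39150676  70.71473439] r [np.float64(29.2), np.float64(29.7), np.float64(29.5), np.float64(29.7)]
choke_a [519.40338878 107.70590695] edges [519.73825145 137.17034279] [489.07486792 107.85251052]
blue R edge [524.4  14. ] len 59.9 yaw 3.4
sinkL left edge [589.2 133.2] len 59.8 yaw 6.2
sinkR right edge [594.6  18.3] len 58.8 yaw 0.9
side orange top [592.91808141  74.31726339  69.        ] choke_b [518.79114319  70.34222836  69.        ]
bottle [ 572.31562362 -196.3013478   165.        ] [ 572.27067765 -199.73520517  165.        ] jar [735.94459245  86.78729579  85.        ] [732.84801604  90.90166187  85.        ]
rack [530.43102248 303.53083881  75.        ] handles [array([528., 338.]), array([547., 308.]), array([514., 290.]), array([497., 322.])]
```

```bash
cat > go.py <<'E'
# print shift/turn (handwheel units) from the measured pose to world x y z yaw(deg), tool straight down
import sys,numpy as np
from scipy.spatial.transform import Rotation as Ro
from rig import bot
s=bot.sense();p=np.array(s["tcp_pos"]);R=np.array(s["tcp_rot"])
a=sys.argv[1:]
for i in range(0,len(a),4):
    x,y,z,w=map(float,a[i:i+4]);c,q=np.cos(np.radians(w)),np.sin(np.radians(w))
    G=np.array([[c,q,0],[q,-c,0],[0,0,-1]])
    d=R.T@(np.array([x,y,z])-p)/40;r=Ro.from_matrix(R.T@G).as_rotvec(degrees=True)/5
    print("move",d.round(2),"turn",r.round(2))
print("t",round(s["time"],2),"p",p.round(1),"yaw",np.degrees(np.arctan2(R[1,0],R[0,0])).round(1),"F",np.round(s["contact_force"],1),"gap",round(float(s["finger_gap"]),1),"grip",np.round(s["grip_force"],1))
E
python3 -m handwheel '[[[5.6,-5.4,0,0,0,2.65,1],[5.6,-5.4,0,0,0,2.65,1],[5.6,-5.4,0,0,0,2.65,1],[5.6,-5.4,0,0,0,2.65,1],[5.6,-5.4,0,0,0,2.65,1],[5.6,-5.4,0,0,0,2.65,1],[5.6,-5.4,0,0,0,2.65,1],[5.6,-5.4,0,0,0,2.65,1]]]' 25; python3 go.py 594 76.5 180 4.5
```

```text
time: 1.02
tcp_pos: [356.0, -363.8, 222.9]
tcp_rot: [[0.996, 0.084, 0.001], [0.084, -0.996, 0.001], [0.001, -0.001, -1.0]]
contact_force: [0.6, 0.5, 0.2]
finger_gap: 87.9
grip_force: 0.0
move [  6.85 -10.47   1.09] turn [-0.01 -0.01  0.07]
t 1.02 p [ 356.  -363.8  222.9] yaw 4.8 F [0.6 0.5 0.2] gap 87.9 grip 0.0
```

```bash
python3 -m handwheel '[[[3.4,-5.2,0,0,0,0,1],[3.4,-5.2,0,0,0,0,1],[3.4,-5.2,0,0,0,0,1],[3.4,-5.2,0,0,0,0,1],[3.4,-5.2,0,0,0,0,1],[3.4,-5.2,0,0,0,0,1],[3.4,-5.2,0,0,0,0,1]]]' >/dev/null; python3 -m handwheel '[[[3.4,-5.2,1.1,0,0,0.05,1],[3.4,-5.2,1.1,0,0,0.05,1],[3.4,-5.2,1.1,0,0,0.05,1],[3.4,-5.2,1.1,0,0,0.05,1],[3.4,-5.2,1.1,0,0,0.05,1],[3.4,-5.2,1.1,0,0,0.05,1],[3.4,-5.2,1.1,0,0,0.05,1],[3.4,-5.2,1.1,0,0,0.05,1]]]' >/dev/null; python3 go.py 594 76.5 43 4.5
```

```text
move [ 0.07 -0.15  3.37] turn [-0.02  0.01  0.01]
t 2.27 p [591.9  70.2 177.9] yaw 4.5 F [ 0.1 -0.8  0.1] gap 87.8 grip 0.0
```

```bash
python3 -m handwheel '[[[0.04,-0.07,0.9,0,0,0,0.5],[0.06,-0.1,1.8,0,0,0,0.5],[0.06,-0.1,2.4,0,0,0,0.5],[0.06,-0.1,2.6,0,0,0,0.5],[0.06,-0.1,2.6,0,0,0,0.5]]]' >/dev/null; python3 go.py 594 76.5 42.5 4.5
```

```text
move [ 0.06 -0.18  0.76] turn [ 0.02  0.05 -0.07]
t 2.68 p [592.2  69.   73. ] yaw 4.1 F [0.4 0.1 0.5] gap 65.9 grip 0.0
```

```bash
python3 -m handwheel '[[[0,0,0,0,0,0,0.5],[0,0,0,0,0,0,0.5]]]' >/dev/null; python3 go.py 594 76.5 42.5 4.5;  python3 -m handwheel '[[[0,0,0,0,0,0,0.5]]]' >/dev/null; python3 go.py 594 76.5 42.5 4.5; python3 - <<'E'
from h import *
c=bot.camera("top");crop(c,"pics/c3.png",190,290,160,260,5)
E
```

```text
move [-0.03 -0.14  0.85] turn [ 0.   -0.04 -0.06]
t 2.85 p [595.3  70.8  76.7] yaw 4.2 F [-0.5 -0.3 -0.3] gap 65.9 grip 0.0
move [-0.03 -0.14  0.86] turn [-0.   -0.04 -0.06]
t 2.93 p [595.3  71.2  76.7] yaw 4.2 F [ 0.7 -0.7  0.2] gap 65.7 grip 0.0
```

View pics/c3.png

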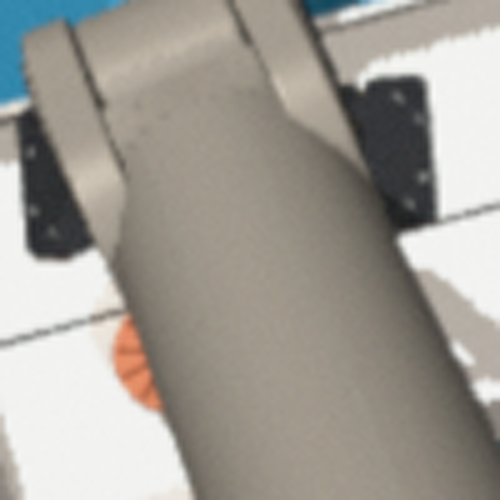

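The picture shows only the arm over the heap, with the gripper body straddling it at crop (75,180) and (400,150), so it adds nothing new. The measured pose has a small steady offset, so I'll correct against it.

```bash
python3 -m handwheel '[[[-0.03,-0.14,0.2,0,0,-0.06,0.5],[-0.03,-0.14,0.5,0,0,-0.06,0.5],[-0.03,-0.14,0.7,0,0,-0.06,0.5],[-0.03,-0.14,0.7,0,0,-0.06,0.5],[-0.03,-0.14,0.7,0,0,-0.06,0.5]]]' >/dev/null; python3 go.py 594 76.5 43.5 4.5
```

```text
move [0.06 0.01 0.05] turn [0.   0.03 0.01]
t 3.4 p [591.4  76.7  45.5] yaw 4.6 F [ 0.2 -0.1 -0.1] gap 65.8 grip 0.0
```

```bash
python3 -m handwheel '[[[0,0,0.03,0,0,0,-0.2],[0,0,0.03,0,0,0,-0.2],[0,0,0.03,0,0,0,-0.2],[0,0,0.03,0,0,0,-0.2]]]' 25 >/dev/null; python3 go.py 594 76.5 43.5 4.5; python3 -m handwheel '[[[0,0,-0.4,0,0,0,-0.2],[0,0,-1,0,0,0,-0.2],[0,0,-1,0,0,0,-0.2]]]' 25 >/dev/null; python3 go.py 642.3 -29 60 6
```

```text
move [0.04 0.01 0.06] turn [ 0.   -0.01  0.01]
t 3.73 p [592.5  76.8  45.7] yaw 4.5 F [ 0.4 -0.2 -0.1] gap 43.8 grip 24.9
move [0.97 2.75 0.74] turn [-0.01 -0.07 -0.29]
t 3.98 p [594.8  77.5  89.3] yaw 4.5 F [-0.3  0.5  0. ] gap 44.0 grip 24.9
```

```bash
python3 -m handwheel '[[[0.3,0.8,0,0,0,0,-0.2],[0.6,1.6,0,0,0,0,-0.2],[0.85,2.4,0.1,0,0,0,-0.2],[0.95,2.75,0.6,0,0,0,-0.2],[0.95,2.75,1.1,0,0,0,-0.2],[0.95,2.75,1.3,0,0,0,-0.2],[0.95,2.75,1.3,0,0,0,-0.2]]]' >/dev/null; python3 go.py 640.6 -29 14.5 4.5
```

```text
move [ 0.1  -0.    0.41] turn [-0.01  0.05  0.01]
t 4.57 p [636.8 -29.4  30.9] yaw 4.6 F [-1.  -0.8 -0.5] gap 43.8 grip 24.9
```

```bash
python3 -m handwheel '[[[0.05,0,0.15,0,0,0,-0.2],[0.06,0,0.3,0,0,0,-0.2],[0.06,0,0.36,0,0,0,-0.2],[0.06,0,0.36,0,0,0,-0.2],[0.06,0,0.36,0,0,0,-0.2]]]' >/dev/null; python3 go.py 640.6 -29 14 4.5
```

```text
move [-0.02 -0.01  0.13] turn [ 0.   -0.01  0.02]
t 4.98 p [641.5 -29.2  19.4] yaw 4.6 F [ 0.1  0.6 -1.6] gap 44.1 grip 24.9
```

```bash
python3 -m handwheel '[[[0,0,0.06,0,0,0,-0.2],[0,0,0.11,0,0,0,-0.2],[0,0,0.11,0,0,0,-0.2],[0,0,0.11,0,0,0,-0.2]]]' >/dev/null; python3 go.py 640.6 -29 14 4.5
```

```text
move [-0.01 -0.02  0.02] turn [0.   0.   0.01]
t 5.32 p [641.2 -29.7  14.6] yaw 4.5 F [ 0.1 -1.  -0.7] gap 44.0 grip 24.9
```

```bash
python3 -m handwheel '[[[0,0,0.03,0,0,0,-0.2],[0,0,0.03,0,0,0,-0.2],[0,0,0.03,0,0,0,0.25],[0,0,0.03,0,0,0,0.25]]]'|grep -E 'pos|force|gap'; python3 -m handwheel '[[[0,0,-0.5,0,0,0,0.25],[0,0,-1.2,0,0,0,0.25],[0,0,-2,0,0,0,0.25],[0,0,-2.4,0,0,0,0.6]]]' >/dev/null; python3 go.py 520.4 70.5 110 4.5
```

```text
tcp_pos: [641.5, -29.6, 13.6]
contact_force: [0.4, -0.2, 0.0]
finger_gap: 53.2
grip_force: 0.0
move [-2.86 -2.73  0.06] turn [ 0.   -0.05  0.01]
t 5.98 p [642.9 -29.4 112.9] yaw 4.6 F [1.3 0.2 1.3] gap 58.6 grip 0.0
```

```bash
python3 -m handwheel '[[[-0.7,-0.7,0,0,0,0,0.8],[-1.4,-1.35,0,0,0,0,0.8],[-2.1,-2,0,0,0,0,0.8],[-2.7,-2.6,0,0,0,0,0.8],[-2.86,-2.73,0.1,0,0,0,0.8],[-2.86,-2.73,0.5,0,0,0,0.8],[-2.86,-2.73,0.7,0,0,0,0.8],[-2.86,-2.73,0.7,0,0,0,0.8]]]' >/dev/null; python3 go.py 520.4 70.5 44.5 4.5
```

```text
move [ 0.07 -0.02  0.88] turn [0.01 0.03 0.01]
t 6.65 p [517.8  69.5  79.9] yaw 4.5 F [ 0.  -0.7  0.8] gap 79.2 grip 0.0
```

```bash
python3 -m handwheel '[[[0.04,-0.02,0.4,0,0,0,0.8],[0.04,-0.02,0.7,0,0,0,0.8],[0.04,-0.02,0.85,0,0,0,0.8],[0.04,-0.02,0.87,0,0,0,0.8],[0.04,-0.02,0.87,0,0,0,0.8]]]' >/dev/null; python3 go.py 520.4 70.5 44.5 4.5
```

```text
move [0.01 0.01 0.04] turn [0.   0.01 0.01]
t 7.07 p [520.   70.8  46.3] yaw 4.5 F [ 0.2 -0.   0.3] gap 79.0 grip 0.0
```

```bash
python3 -m handwheel '[[[0,0,0.03,0,0,0,0.1],[0,0,0.03,0,0,0,0.1],[0,0,0.03,0,0,0,0.1],[0,0,0.03,0,0,0,0.1]]]' 25 >/dev/null; python3 go.py 520.4 70.5 44.5 4.5; python3 -m handwheel '[[[0,0,-0.4,0,0,0,0.1],[0,0,-1,0,0,0,0.1],[0,0,-1,0,0,0,0.1]]]' >/dev/null; python3 go.py 538.1 -57.5 60 4.5
```

```text
move [-0.    0.01  0.03] turn [ 0.   -0.01  0.01]
t 7.4 p [520.4  71.   45.9] yaw 4.5 F [ 0.7 -0.8  2. ] gap 59.8 grip 25.0
move [0.13 3.25 0.72] turn [-0.01 -0.06  0.01]
t 7.65 p [522.3  71.7  88.7] yaw 4.5 F [ 1.2  0.6 -2.1] gap 59.7 grip 25.0
```

Place TCP z ≈ 45.9 − 32 = 13.9.

```bash
python3 -m handwheel '[[[0.05,0.8,0,0,0,0,0.1],[0.1,1.7,0,0,0,0,0.1],[0.13,2.6,0,0,0,0,0.1],[0.15,3.2,0.3,0,0,0,0.1],[0.15,3.26,0.8,0,0,0,0.1],[0.15,3.26,1.3,0,0,0,0.1],[0.15,3.26,1.5,0,0,0,0.1],[0.15,3.26,1.5,0,0,0,0.1]]]' >/dev/null; python3 go.py 538.1 -57.5 14.5 4.5
```

```text
move [ 0.09 -0.01  0.22] turn [-0.01  0.05  0.01]
t 8.32 p [534.5 -58.1  23.2] yaw 4.6 F [-0.1  0.5 -1.4] gap 59.7 grip 25.0
```

```bash
python3 -m handwheel '[[[0.05,0,0.1,0,0,0,0.1],[0.05,0,0.18,0,0,0,0.1],[0.05,0,0.2,0,0,0,0.1],[0.05,0,0.2,0,0,0,0.1]]]' >/dev/null; python3 go.py 538.1 -57.5 14 4.5
```

```text
move [-0.02 -0.01  0.1 ] turn [ 0.   -0.01  0.02]
t 8.65 p [538.8 -58.   17.9] yaw 4.6 F [ 0.5 -0.4 -2.1] gap 59.5 grip 25.0
```

```bash
python3 -m handwheel '[[[0,0,0.06,0,0,0,0.1],[0,0,0.1,0,0,0,0.1],[0,0,0.1,0,0,0,0.1],[0,0,0.1,0,0,0,0.1]]]'|grep -E 'pos|force'; python3 -m handwheel '[[[0,0,0.01,0,0,0,0.1],[0,0,0.01,0,0,0,0.52],[0,0,0.01,0,0,0,0.52]]]'|grep -E 'pos|force|gap'; python3 -m handwheel '[[[0,0,-0.5,0,0,0,0.52],[0,0,-1.2,0,0,0,0.52],[0,0,-1.8,0,0,0,0.52],[0,0,-2,0,0,0,0.32]]]' >/dev/null; python3 go.py 591.5 111.3 95 5
```

```text
tcp_pos: [538.8, -58.2, 13.9]
contact_force: [-0.4, 0.7, 2.8]
grip_force: 25.0
tcp_pos: [538.8, -58.3, 13.3]
contact_force: [-1.0, -0.1, -0.4]
finger_gap: 65.9
grip_force: 0.0
move [ 1.61 -4.13  0.03] turn [ 0.01 -0.05 -0.09]
t 9.57 p [540.4 -58.3  96.1] yaw 4.5 F [ 0.9  0.3 -0.1] gap 62.8 grip 0.0
```

```bash
python3 - <<'E'
from h import *
c=bot.camera("top");s=bot.camera("side")
a=cv2.resize(c["frame"][148:280,160:330],None,fx=3,fy=3,interpolation=cv2.INTER_CUBIC)
b=cv2.resize(s["frame"][140:275,140:230+75],None,fx=3,fy=3,interpolation=cv2.INTER_CUBIC)
h=min(a.shape[0],b.shape[0]);o=np.hstack([a[:h],b[:h]])
cv2.imwrite("pics/c4.png",cv2.resize(o,(800,int(h*800/o.shape[1]))))
E
```

```text
(no output)
```

View pics/c4.png

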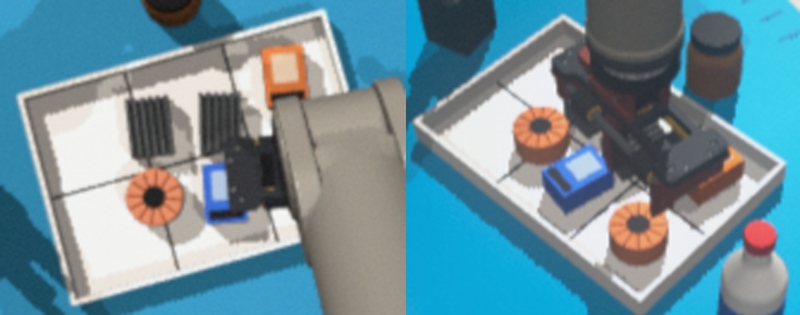

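Both top parts are placed: choke_b stands clear at side crop (638,225) and orange is flat at top crop (286,76). The sinks are at (150,126) and (220,122), choke_a is at (154,197) and blue is at about (222,193). I'll recheck these positions.

```bash
python3 - <<'E'
from h import *
c=bot.camera("top");k=800/1005*3
for n,x,y in(("sinkL",149.5,126),("sinkLtop",146,97),("sinkLbot",153,156),("sinkR",220.5,122),("choke_a",154,197),("blueL",204,193)): print(n,px2w(c,160+x/k,148+y/k,37).round(1))
E
python3 -m handwheel '[[[0.4,-0.95,0,0,0,0,0.32],[0.8,-1.9,0,0,0,-0.1,0.32],[1.2,-2.9,0,0,0,-0.1,0.32],[1.5,-3.7,0,0,0,-0.1,0.32],[1.61,-4.12,0,0,0,-0.1,0.32],[1.61,-4.12,0.5,0,0,-0.1,0.32],[1.61,-4.12,0.8,0,0,-0.1,0.32],[1.61,-4.12,0.8,0,0,-0.1,0.32]]]' >/dev/null; python3 go.py 591.5 111.3 13 5
```

```text
sinkL [591.5 111.5  37. ]
sinkLtop [621.6 115.   37. ]
sinkLbot [560.4 108.   37. ]
sinkR [594.7  38.1  37. ]
choke_a [518.3 107.2  37. ]
blueL [521.8  55.8  37. ]
move [ 0.14 -0.03  1.09] turn [0.02 0.09 0.01]
t 10.38 p [586.3 109.8  56.6] yaw 5.1 F [-0.6 -0.8 -0.1] gap 57.7 grip 0.0
```

```bash
python3 -m handwheel '[[[0.06,-0.02,0.2,0,0,0,0.32],[0.07,-0.02,0.5,0,0,0,0.32],[0.07,-0.02,0.8,0,0,0,0.32],[0.07,-0.02,1.0,0,0,0,0.32],[0.07,-0.02,1.0,0,0,0,0.32],[0.07,-0.02,1.0,0,0,0,0.32]]]' >/dev/null; python3 go.py 591.5 111.3 13 5
```

```text
move [-0.01  0.01  0.19] turn [0.   0.01 0.01]
t 10.88 p [591.8 111.8  20.4] yaw 5.0 F [ 0.2 -0.5  0.2] gap 57.9 grip 0.0
```

```bash
python3 -m handwheel '[[[0,0,0.15,0,0,0,0.32],[0,0,0.19,0,0,0,0.32],[0,0,0.19,0,0,0,0.32],[0,0,0.19,0,0,0,-0.2],[0,0,0.19,0,0,0,-0.2],[0,0,0.19,0,0,0,-0.2]]]' 25 >/dev/null; python3 go.py 591.5 111.3 13 5; python3 -m handwheel '[[[0,0,-0.4,0,0,0,-0.2],[0,0,-1,0,0,0,-0.2],[0,0,-1,0,0,0,-0.2]]]' >/dev/null; python3 go.py 585.5 179.3 30 5
```

```text
move [-0.03  0.02  0.02] turn [-0.   -0.01  0.01]
t 11.38 p [592.5 112.3  13.8] yaw 5.0 F [0.3 0.3 1.2] gap 44.0 grip 24.8
move [-0.09 -1.67  0.68] turn [-0.01 -0.06  0.01]
t 11.63 p [594.7 112.9  57. ] yaw 5.0 F [ 0.9  0.5 -0.8] gap 44.2 grip 24.8
```

```bash
python3 -m handwheel '[[[0,-0.6,0,0,0,0,-0.2],[-0.03,-1.3,0,0,0,0,-0.2],[-0.03,-1.65,0.2,0,0,0,-0.2],[-0.03,-1.68,0.5,0,0,0,-0.2],[-0.03,-1.68,0.8,0,0,0,-0.2],[-0.03,-1.68,0.8,0,0,0,-0.2],[-0.03,-1.68,0.8,0,0,0,-0.2]]]' >/dev/null; python3 go.py 586.2 179.3 14.2 5
```

```text
move [ 0.05 -0.06  0.14] turn [ 0.02  0.04 -0.01]
t 12.22 p [584.4 176.5  19.7] yaw 4.9 F [ 0.2 -0.3 -2.4] gap 44.1 grip 24.8
```

```bash
python3 -m handwheel '[[[0,-0.05,0.02,0,0,0,-0.2],[0.02,-0.05,0.06,0,0,0,-0.2],[0.02,-0.05,0.1,0,0,0,-0.2],[0.02,-0.05,0.1,0,0,0,-0.2]]]' >/dev/null; python3 go.py 586.2 179.3 14.2 5
```

```text
move [0.   0.04 0.08] turn [ 0. -0.  0.]
t 12.55 p [586.  180.7  17.5] yaw 5.0 F [ 0.3 -0.6 -1.9] gap 43.9 grip 24.8
```

```bash
python3 -m handwheel '[[[0,0.02,0.06,0,0,0,-0.2],[0,0.02,0.1,0,0,0,-0.2],[0,0.02,0.1,0,0,0,-0.2],[0,0.02,0.1,0,0,0,-0.2]]]'|grep -E 'pos|force'; python3 -m handwheel '[[[0,0,0,0,0,0,0.25],[0,0,0,0,0,0,0.25],[0,0,-0.5,0,0,0,0.25],[0,0,-1.2,0,0,0,0.3],[0,0,-1.5,0,0,0,0.32]]]'|grep -E 'gap'; python3 go.py 594.8 39.5 75 3
```

```text
tcp_pos: [586.1, 180.0, 13.8]
contact_force: [-1.1, -0.9, 2.3]
grip_force: 24.8
finger_gap: 57.6
move [-0.12  3.54  0.02] turn [-0.01 -0.04  0.41]
t 13.3 p [587.2 181.1  76. ] yaw 5.1 F [0.5 1.1 0.5] gap 57.6 grip 0.0
```

```bash
python3 -m handwheel '[[[0,0.8,0,0,0,0.4,0.32],[0,1.7,0,0,0,0.4,0.32],[-0.05,2.6,0,0,0,0.4,0.32],[-0.1,3.3,0,0,0,0.4,0.32],[-0.1,3.54,0.2,0,0,0.4,0.32],[-0.1,3.54,0.5,0,0,0.4,0.32],[-0.1,3.54,0.5,0,0,0.4,0.32],[-0.1,3.54,0.5,0,0,0.4,0.32]]]' >/dev/null; python3 go.py 594.8 39.5 13.5 3
```

```text
move [0.03 0.05 0.97] turn [-0.02  0.02  0.04]
t 13.97 p [593.4  41.5  52.3] yaw 3.2 F [ 1.2  1.1 -0.2] gap 58.2 grip 0.0
```

```bash
python3 -m handwheel '[[[0.02,0.03,0.2,0,0,0,0.32],[0.02,0.03,0.5,0,0,0,0.32],[0.02,0.03,0.8,0,0,0,0.32],[0.02,0.03,0.95,0,0,0,0.32],[0.02,0.03,0.97,0,0,0,0.32],[0.02,0.03,0.97,0,0,0,0.32]]]' >/dev/null; python3 go.py 594.8 39.5 13.5 3
```

```text
move [ 0.01 -0.04  0.01] turn [0.   0.02 0.01]
t 14.47 p [594.6  37.9  13.8] yaw 3.1 F [-0.7  0.8  1. ] gap 58.3 grip 0.0
```

```bash
python3 -m handwheel '[[[0,-0.02,0,0,0,0,-0.2],[0,-0.02,0,0,0,0,-0.2],[0,-0.02,0,0,0,0,-0.2],[0,-0.02,0,0,0,0,-0.2]]]' 25 >/dev/null; python3 go.py 594.8 39.5 13.5 3; python3 -m handwheel '[[[0,0,-0.4,0,0,0,-0.2],[0,0,-0.7,0,0,0,-0.2],[0.2,-0.4,-0.7,0,0,0,-0.2],[0.4,-0.8,-0.7,0,0,0,-0.2],[0.43,-0.9,-0.6,0,0,0,-0.2],[0.43,-0.9,-0.3,0,0,0,-0.2],[0.43,-0.9,-0.2,0,0,0,-0.2],[0.43,-0.9,-0.2,0,0,0,-0.2]]]' >/dev/null; python3 go.py 613.9 75.1 14 3
```

```text
move [-0.02 -0.02  0.04] turn [-0.   -0.01  0.01]
t 14.8 p [595.6  38.6  15.2] yaw 3.0 F [ 0.2  1.2 -0.4] gap 44.7 grip 24.6
move [ 0.14 -0.03  0.16] turn [ 0.02  0.05 -0.  ]
t 15.47 p [608.4  73.5  20.5] yaw 3.0 F [-1.1 -0.9 -1.9] gap 44.5 grip 24.6
```

```bash
python3 -m handwheel '[[[0.08,-0.03,0.03,0,0,0,-0.2],[0.1,-0.03,0.06,0,0,0,-0.2],[0.1,-0.03,0.08,0,0,0,-0.2],[0.1,-0.03,0.08,0,0,0,-0.2]]]' >/dev/null; python3 go.py 613.9 75.1 14 3
```

```text
move [-0.02  0.03  0.14] turn [ 0.   -0.    0.01]
t 15.8 p [614.5  76.5  19.4] yaw 3.0 F [-0.3  0.  -0.5] gap 44.3 grip 24.6
```

```bash
python3 -m handwheel '[[[0,0.02,0.05,0,0,0,-0.2],[0,0.02,0.1,0,0,0,-0.2],[0,0.02,0.1,0,0,0,-0.2],[0,0.02,0.1,0,0,0,-0.2]]]'|grep -E 'pos|force'; python3 -m handwheel '[[[0,0,0.03,0,0,0,-0.2],[0,0,0.03,0,0,0,-0.2],[0,0,0.03,0,0,0,-0.2]]]'|grep -E 'pos|force'
```

```text
tcp_pos: [614.3, 75.9, 15.4]
contact_force: [-0.4, 0.8, -1.2]
grip_force: 24.6
tcp_pos: [614.4, 76.0, 15.2]
contact_force: [-2.4, -0.2, 6.9]
grip_force: 24.6
```

```bash
python3 -m handwheel '[[[0,0,-0.01,0,0,0,0.25],[0,0,-0.01,0,0,0,0.25],[0,0,-0.5,0,0,0,0.25],[0,0,-1.2,0,0,0,0.3],[0,0,-1.5,0,0,0,0.6]]]'|grep -E 'gap'; python3 go.py 518.8 107.5 75 -45
```

```text
finger_gap: 61.0
move [-2.38 -0.9   0.04] turn [-0.02 -0.03  9.61]
t 16.8 p [615.8  76.5  76.8] yaw 3.1 F [0.9 0.1 0. ] gap 61.0 grip 0.0
```

```bash
python3 -m handwheel '[[[-0.4,-0.15,0,0,0,1.3,0.68],[-0.8,-0.3,0,0,0,2.6,0.68],[-1.2,-0.45,0,0,0,3.9,0.68],[-1.6,-0.6,0,0,0,5.2,0.68],[-2,-0.75,0,0,0,6.5,0.68],[-2.38,-0.9,0,0,0,7.8,0.68],[-2.38,-0.9,0,0,0,9.1,0.68],[-2.38,-0.9,0.2,0,0,9.6,0.68]]]' >/dev/null;python3 -m handwheel '[[[0,0,0.3,0,0,0,0.68],[0,0,0.3,0,0,0,0.68]]]' >/dev/null; python3 go.py 518.8 107.5 13.5 -45
```

```text
move [ 0.03 -0.06  0.98] turn [0.02 0.01 0.02]
t 17.63 p [516.3 106.8  52.8] yaw -44.9 F [-0.5  0.3  0.1] gap 73.8 grip 0.0
```

```bash
python3 -m handwheel '[[[0.02,-0.04,0.2,0,0,0,0.68],[0.02,-0.04,0.5,0,0,0,0.68],[0.02,-0.04,0.8,0,0,0,0.68],[0.02,-0.04,0.92,0,0,0,0.68],[0.02,-0.04,0.94,0,0,0,0.68],[0.02,-0.04,0.94,0,0,0,0.68]]]' >/dev/null; python3 go.py 518.8 107.5 13.5 -45
```

```text
move [-0.   -0.01  0.06] turn [0.01 0.01 0.01]
t 18.13 p [518.7 107.3  16. ] yaw -45.0 F [-0.6 -0.2  0.4] gap 73.5 grip 0.0
```

```bash
python3 -m handwheel '[[[0,0,0.04,0,0,0,0.1],[0,0,0.04,0,0,0,0.1],[0,0,0.04,0,0,0,0.1],[0,0,0.04,0,0,0,0.1]]]' 25 >/dev/null; python3 go.py 518.8 107.5 13.5 -45; python3 -m handwheel '[[[0,0,-0.4,0,0,0,0.1],[0,0,-0.7,0,0,0,0.1],[0,0,-0.7,0,0,0,0.1]]]' >/dev/null; python3 go.py 481.3 150.9 30 -45
```

```text
move [-0.01  0.01  0.05] turn [-0.   -0.    0.01]
t 18.47 p [519.3 107.4  15.3] yaw -45.0 F [ 0.2  0.4 -0.6] gap 59.4 grip 25.0
move [-1.46 -0.06  0.38] turn [-0.04 -0.02  0.01]
t 18.72 p [520.7 107.9  45.3] yaw -45.0 F [ 0.9  1.4 -1.8] gap 59.7 grip 25.0
```

```bash
python3 -m handwheel '[[[-0.5,-0.02,0,0,0,0,0.1],[-1,-0.05,0,0,0,0,0.1],[-1.4,-0.05,0.1,0,0,0,0.1],[-1.45,-0.05,0.4,0,0,0,0.1],[-1.45,-0.05,0.6,0,0,0,0.1],[-1.45,-0.05,0.6,0,0,0,0.1],[-1.45,-0.05,0.6,0,0,0,0.1]]]' >/dev/null; python3 go.py 481.3 150.9 15.3 -45
```

```text
move [-0.   -0.06  0.08] turn [ 0.01 -0.    0.  ]
t 19.3 p [479.6 149.1  18.6] yaw -45.0 F [ 0.8  1.1 -2.6] gap 59.4 grip 25.0
```

```bash
python3 -m handwheel '[[[0,-0.03,0.03,0,0,0,0.1],[0,-0.03,0.06,0,0,0,0.1],[0,-0.03,0.06,0,0,0,0.1],[0,-0.03,0.06,0,0,0,0.1]]]'|grep -E 'pos|force'; python3 -m handwheel '[[[0,0,0.02,0,0,0,0.1],[0,0,0.04,0,0,0,0.1],[0,0,0.04,0,0,0,0.1]]]'|grep -E 'pos|force'
```

```text
tcp_pos: [480.6, 150.5, 16.8]
contact_force: [-0.0, -0.5, -3.2]
grip_force: 25.0
tcp_pos: [480.5, 150.6, 15.3]
contact_force: [-1.1, -0.2, 0.9]
grip_force: 25.0
```

```bash
python3 -m handwheel '[[[0,0,0,0,0,0,0.55],[0,0,0,0,0,0,0.55],[0,0,-0.5,0,0,0,0.55],[0,0,-1.2,0,0,0,0.55],[0,0,-1.5,0,0,0,0.55],[0,0,-1.5,0,0,0,0.55]]]'|grep -E 'gap'; python3 go.py 525.5 35.5 75 3.5
python3 - <<'E'
from h import *
c=bot.camera("top");s=bot.camera("side")
a=cv2.resize(c["frame"][148:280,160:330],None,fx=3,fy=3,interpolation=cv2.INTER_CUBIC)
b=cv2.resize(s["frame"][140:275,140:230+75],None,fx=3,fy=3,interpolation=cv2.INTER_CUBIC)
h=min(a.shape[0],b.shape[0]);o=np.hstack([a[:h],b[:h]])
cv2.imwrite("pics/c5.png",cv2.resize(o,(800,int(h*800/o.shape[1]))))
E
```

```text
finger_gap: 68.5
move [2.81 1.29 0.07] turn [-0.04 -0.05 -9.69]
t 20.38 p [482.4 151.5  77.8] yaw -45.0 F [ 1.2  0.3 -0.5] gap 68.5 grip 0.0
```

View pics/c5.png

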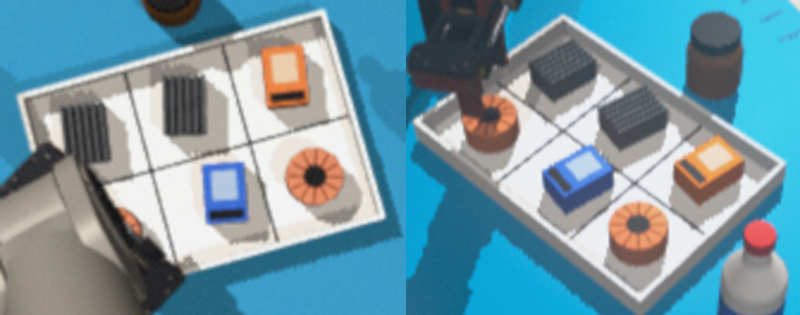

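Five parts sit well in their squares. Only blue, centred at top crop (225,191), has to shift slightly to the left and nearer.

```bash
python3 -m handwheel '[[[0.5,0.2,0,0,0,-1.3,0.4],[1,0.4,0,0,0,-2.6,0.4],[1.5,0.6,0,0,0,-3.9,0.4],[2,0.9,0,0,0,-5.2,0.4],[2.4,1.1,0,0,0,-6.5,0.4],[2.8,1.3,0,0,0,-7.8,0.4],[2.8,1.3,0,0,0,-9.1,0.4],[2.8,1.3,0.2,0,0,-9.7,0.4]]]' >/dev/null;python3 -m handwheel '[[[0,0,0.3,0,0,0,0.4],[0,0,0.3,0,0,0,0.4]]]' >/dev/null; python3 go.py 525 35 14 3.5; python3 - <<'E'
from h import *
c=bot.camera("top");k=800/1005*3
for x,y in((225,191),(223,162),(227,220)): print(px2w(c,160+x/k,148+y/k,37).round(1))
E
```

```text
move [ 0.12 -0.01  0.95] turn [-0.    0.06 -0.01]
t 21.32 p [520.6  34.4  51.9] yaw 3.4 F [-0.1 -0.5 -0.1] gap 62.0 grip 0.0
[523.6  34.3  37. ]
[553.4  36.   37. ]
[494.   32.5  37. ]
```

```bash
python3 -m handwheel '[[[0.05,0,0.2,0,0,0,0.4],[0.05,0,0.5,0,0,0,0.4],[0.05,0,0.8,0,0,0,0.4],[0.05,0,0.92,0,0,0,0.4],[0.05,0,0.94,0,0,0,0.4],[0.05,0,0.94,0,0,0,0.4]]]' >/dev/null; python3 go.py 524.5 35 14 3.5
```

```text
move [ 0.   -0.    0.07] turn [0.   0.01 0.01]
t 21.87 p [524.4  35.   16.8] yaw 3.6 F [ 0.3 -0.3  0.2] gap 61.1 grip 0.0
```

```bash
python3 -m handwheel '[[[0,0,0.05,0,0,0,-0.2],[0,0,0.05,0,0,0,-0.2],[0,0,0.05,0,0,0,-0.2],[0,0,0.05,0,0,0,-0.2]]]' 25 >/dev/null; python3 go.py 509.7 46.7 14 3.5; python3 -m handwheel '[[[0,0,-0.4,0,0,0,-0.2],[0,0,-0.4,0,0,0,-0.2],[-0.2,-0.2,-0.4,0,0,0,-0.2],[-0.35,-0.32,-0.4,0,0,0,-0.2],[-0.35,-0.32,-0.25,0,0,0,-0.2],[-0.35,-0.32,-0.15,0,0,0,-0.2],[-0.35,-0.32,-0.15,0,0,0,-0.2]]]' >/dev/null; python3 go.py 509.7 46.7 14 3.5
```

```text
move [-0.37 -0.32  0.05] turn [-0.   -0.01  0.01]
t 22.2 p [525.2  34.9  15.8] yaw 3.5 F [ 0.2 -0.  -0.1] gap 43.9 grip 25.0
move [0.02 0.   0.15] turn [0.   0.02 0.02]
t 22.78 p [509.   46.8  20.1] yaw 3.6 F [-0.3  0.2 -1. ] gap 43.6 grip 25.0
```

```bash
python3 -m handwheel '[[[0,0,0.05,0,0,0,-0.2],[0,0,0.1,0,0,0,-0.2],[0,0,0.1,0,0,0,-0.2],[0,0,0.1,0,0,0,-0.2]]]'|grep -E 'pos|force'; python3 -m handwheel '[[[0,0,0.02,0,0,0,-0.2],[0,0,0.02,0,0,0,-0.2],[0,0,0.02,0,0,0,-0.2]]]'|grep -E 'pos|force'
```

```text
tcp_pos: [510.1, 46.6, 17.3]
contact_force: [-0.0, 0.7, -0.4]
grip_force: 25.0
tcp_pos: [510.2, 46.7, 16.7]
contact_force: [0.3, 0.3, -0.6]
grip_force: 25.0
```

```bash
python3 -m handwheel '[[[0,0,0.03,0,0,0,-0.2],[0,0,0.03,0,0,0,-0.2],[0,0,0.03,0,0,0,-0.2]]]'|grep -E 'pos|force'; python3 -m handwheel '[[[0,0,0,0,0,0,0.25],[0,0,0,0,0,0,0.25],[0,0,-0.5,0,0,0,0.25],[0,0,-1.2,0,0,0,0.25],[0,0,-2.2,0,0,0,0.25],[0,0,-3.2,0,0,0,0.25],[0,0,-4.2,0,0,0,0.25],[-1,0,-4.5,0,0,0,0.25]]]'|grep -E 'gap|pos'
```

```text
tcp_pos: [510.3, 46.8, 15.8]
contact_force: [-0.3, 0.2, 3.6]
grip_force: 25.0
tcp_pos: [478.8, 46.0, 202.0]
finger_gap: 54.8
```

```bash
python3 -m handwheel '[[[-0.1,1,0,0,0,0,0.25],[-0.2,2,0,0,0,0,0.25],[-0.4,3,0,0,0,0,0.25],[-0.6,4,0,0,0,0,0.25],[-0.8,5,0,0,0,0,0.25],[-1,6,0,0,0,0,0.25],[-1,6.5,0,0,0,0,0.25],[-1,6.5,0,0,0,0,0.25]]]'|grep -E 'time|pos'; python3 - <<'E'
from h import *
c=bot.camera("top");crop(c,"pics/c6.png",95,365,120,285,2.9)
p=dict(sq0=(481.3,150.9),sq1=(585.5,179.3),sq2=(509.7,46.7),sq3=(613.9,75.1),sq4=(538.1,-57.5),sq5=(642.3,-29.1))
for n,q in p.items(): print(n,((w2px(c,[*q,37])-[95,120])*2.9).round())
E
```

```text
time: 24.95
tcp_pos: [445.2, -223.2, 195.3]
sq0 [324. 365.]
sq1 [291. 242.]
sq2 [447. 330.]
sq3 [413. 207.]
sq4 [570. 295.]
sq5 [534. 173.]
```

View pics/c6.png

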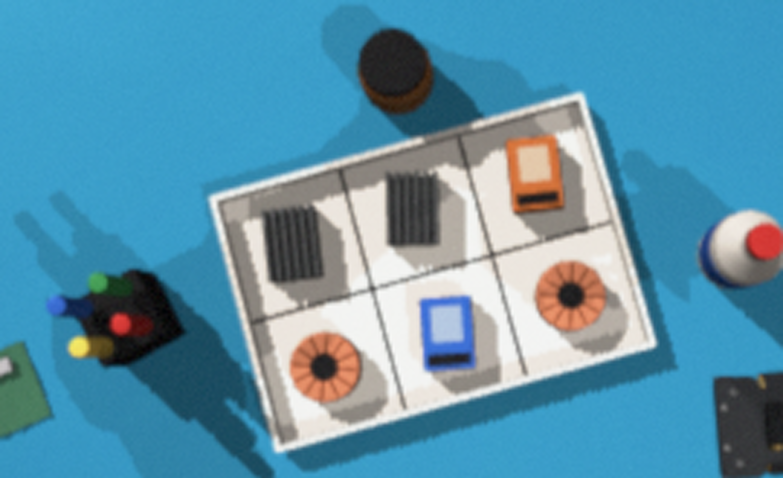

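All six parts lie flat, and their centres are at (325,367), (292,243), (447,332), (412,208), (570,296) and (535,173), within about 2 px of the square centres. The bottle, rack and jar are where they were.

```bash
python3 -c "
from rig import bot
print(bot.finish_job())"
```

```text
the job is handed in; nothing more can be done
None
```

The job is handed in at about 25 s on the robot clock: each of the six squares holds one part lying flat, within about 2 mm of its centre in the final top view, and the bottle, rack and jar were left where they stood.

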